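# Fit the graphite mould bar into the bead press

### The job

Take the dark graphite mould bar (round cavities) from its wooden stand and lay it flat in the middle of the rusty steel slab, then let go. The press's blue cheeks close round the bar's middle, where the stand made you hold it, so take it again by one free end and lower it all the way down between the cheeks, middle of the bar at the middle of the press, before letting go. Leave the brass bar where it is.

Things in the scene. Friction and masses are not known exactly. Their poses are not given: they have to be found in the camera images.
- graphite_bar: Black graphite bar, five round grey cavities on top, 24 wide (x), 180 long (y), 30 mm high; ends alike; 0.2 kg. Origin: centre of its underside, z up. Starts level in one of two alike wooden stands, underside 30 mm above the bench; end blocks with cheeks 8 mm above its top cover its outer 46 mm; the middle 88 mm is open for a grip across (base below: 12 high, 64 wide). Lift straight up.
- brass_bar: Bystander: brass bar of the same size and frame with square dents, lying the same way in the other wooden stand, which may be the nearer or the farther one. Stays where it is.
- slab_top (a point): Centre of the top face of the flat rust-brown steel slab fixed on the bench between the stands and the press; 200 mm (x) by 140 mm (y), 10 mm high, z up. The bar may lie on it in any direction, its ends may overhang.
- press_nest (a point): Centre of the nest floor of the press bed (dark steel base, two blue cheeks, fixed), 30 mm above the bench; the bar's underside rests here. Channel along y, 80 mm long, open at both ends and top, 40 mm wide (x) between cheeks 35 mm thick that rise 45 mm above the floor. The seated bar sticks out 50 mm at either end with only the bench below; either end may point either way. z up.
Mind the look-alikes: they are no part of the job. What is shaped like the part that bears press_nest but turquoise is not meant.

How it is judged:
On the way, in this order (a step that is already met when the one before it is completed fails the run):
1. the graphite bar lies flat on the middle of the slab (its centre within 50 mm of the slab's centre), let go (horizontal distance between graphite_bar and slab_top below 0.05 m and z of graphite_bar in the frame of slab_top below 0.008 m and angle between graphite_bar's own z axis and vertical below 0.1 rad and contact force between graphite_bar and the fingers below 0.1 N), for 0.2 s.
2. the graphite bar is lowered between the press cheeks, still held when its underside is within 12 mm of the nest floor (horizontal distance between graphite_bar and press_nest below 0.022 m and z of graphite_bar in the frame of press_nest below 0.012 m and contact force between graphite_bar and the fingers above 0.5 N), for 0.05 s.
At the end, for the whole second after the job is handed in: The graphite bar lies at rest on the nest floor between the blue cheeks, upright and level within 5 degrees, underside within 5 mm of the floor, its centre within 22 mm of the nest's centre, along the channel within 15 degrees; the brass bar is within 30 mm of where it was (horizontal distance between graphite_bar and press_nest below 0.022 m and z of graphite_bar in the frame of press_nest between -0.005 and 0.005 m and angle between graphite_bar's own z axis and vertical below 0.09 rad and angle between the y axis of graphite_bar and the y axis of press_nest, either way round below 0.26 rad and linear speed of graphite_bar below 0.02 m/s and distance of brass_bar from where it was at the start of the episode below 0.03 m); the robot touches nothing.
It fails at once if the brass bar is moved by more than 30 mm (distance of brass_bar from where it was at the start of the episode above 0.03 m).
It also fails if it takes over 64 s, if anything falls off the work surface, if the arm or the gripper's body presses on something with over 40 N, if the wrist force passes 120 N, or if a joint passes its speed limit or range.

### The arm

A 7-joint arm with a two-finger parallel gripper is mounted at the origin on the work surface. World frame = base frame: x ahead of the robot, y to its left, z up, the work surface at z = 0. Lengths are in m, angles in rad, forces in N, time in s.
With the tool pointing down it reaches from about 0.425 to 0.925 m from the base axis. Payload 6.8 kg.
Tool frame: the origin (TCP) lies at the very end of the fingers, on their centre line; the grasp point (between the pads) lies bot.hold_point_z behind it (bot.hold_point_z is the distance from the TCP to the grasp point, in m); x points along the fingers, z is the direction in which the jaws open and shut, and the axes are right-handed (so a half turn about x gives the same grasp; the last joint's range is limited). The gripper opens to 85 mm and grips with 20 to 120 N. Pads are 22 mm wide; open, the fingers measure 114 mm over their backs; the gripper's body (76 mm by 85 mm) begins 54 mm behind the grasp point. The pads swing forward as they close: fully open they stand 13 mm farther back than shut.
Start: joints at [1.029, 0.477, 0.022, 1.555, -0.011, 1.109, -0.083], TCP at [0.284, -0.612, 0.231] pointing down, gripper open.
Joint ranges: [-2.96, 2.96], [-0.34, 2.1], [-1.41, 1.46], [0.24, 2.44], [-1.37, 4.51], [0.17, 1.92], [-2.96, 2.96]. Speed limits (rad/s): [2.39, 2.39, 3.14, 3.14, 3.14, 3.14, 3.14].

### API

Orientations are given as a unit quaternion [w, x, y, z].
In Python, from station import bot gives the robot as it stands.
- The arm moves only by the tool drive_tool, never from a script. Its arguments are lists of equal length, an entry for each row: "slide": the shift along the world's x, y, z in mm, a list of three; "turn": the turn, a rotation vector about the world's x, y, z in rad, a list of three; "gripper": the opening, from 0 (shut) to 1 (fully open). A call has 1 to 10 rows; each row is the pose to reach, as a shift and turn from the pose measured when the call began; what a row does not reach only later rows make up. A row lasts 1/10 s, in which the tool goes at most 50 mm and 8.59 degrees, less where a joint would pass 70% of its speed; a pose out of reach is approached as far as the arm can. A call with a gripper value outside its range is refused whole. The fingers move at their own pace and stop on an object; "squeeze" is the grip in N (left out, the last holds). Time passes only in rows, so rows that repeat a pose let the fingers close. It gives the time, the measured TCP pose, the force and the opening at its end, in the units of the state.
- bot.get_obs(): the state, without advancing time (a new reading comes with each control period).
- bot.read_camera(name): name is "scene" or "top" or "wrist"; returns a dict with "color" (400x640x3 uint8, red, green, blue), "fovy" (degrees; the focal length in pixels is half the picture's height over the tangent of half this angle, whatever the lens; pixels are square), "cx", "cy" (the principal point, pixels), "R" (3x3) and "t" (3): a world point X has camera coordinates R X + t. Camera axes: x right, y down, z forward; pixel columns grow to the right and rows downward; lengths in m; the calibration is good to about 2 mm. A picture is of the moment at which its call begins. There is no depth.
- bot.hand_in(): hands the job in, once; it reports no verdict.
The state is a dict: "t": time; "q": joint angles; "joint_vel": joint speeds; "joint_torque": joint torques, N m; "eef_pos": TCP position; "tool_rot": TCP orientation; "contact_force": force on the tool from outside, world axes, zero at the start; "torque": the same for the moment, N m; "gripper_width": opening from 0.0 (shut) to 1.0 (fully open).
Only numpy, scipy, OpenCV 4.12 (cv2) and the standard library are available. Lean on these libraries where they do the work, as an engineer would, in place of code of your own. Each camera call takes 0.05 s, during which the arm holds its last target.

## Working session

There is one attempt and no reset: what is moved stays moved. The work goes in short steps, Python scripts to look and compute and a tool call to move; the robot and the scene stay as the last step left them, time stands still between calls to the robot, and variables do not carry over. Pictures are saved under pics/ and viewed, and the job is handed in when it is done.

Besides the shell and the picture viewer there is one more tool, called after ">>>" by a JSON object that holds its "op" and its "data". drive_tool: Moves the arm, as the interface text tells. Its arguments: {"type":"object","properties":{"slide":{"type":"array"},"turn":{"type":"array"},"gripper":{"type":"array"},"squeeze":{"type":"number"}},"required":["slide","turn","gripper"]}

```bash
ls; mkdir -p pics; cat > h.py <<'E'
import numpy as np, cv2
from station import bot
def snap(n,f):
    c=bot.read_camera(n); cv2.imwrite('pics/'+f+'.png',c['color'][:,:,::-1]); return c
def ray(c,u,v,z):
    f=200/np.tan(np.radians(c['fovy'])/2)
    R=np.array(c['R']);t=np.array(c['t'])
    d=R.T@np.array([(u-c['cx'])/f,(v-c['cy'])/f,1]); o=-R.T@t
    return o+d*(z-o[2])/d[2]
def proj(c,X):
    f=200/np.tan(np.radians(c['fovy'])/2)
    p=np.array(c['R'])@np.array(X)+np.array(c['t']); return p[:2]/p[2]*f+[c['cx'],c['cy']]
E
python3 - <<'E'
from h import *
for n in ['scene','top','wrist']:
    c=snap(n,n+'0'); print(n,c['fovy'],c['cx'],c['cy'],np.round(-np.array(c['R']).T@c['t'],3), {k for k in c})
print(bot.get_obs(),bot.hold_point_z)
E
```

```text
pics
scene 54.9164541290035 317.7826048061922 200.35408741250419 [1.115 0.301 0.549] {'color', 'fovy', 'cy', 't', 'R', 'cx'}
top 48.840256218501295 323.0469494336578 206.5903687306947 [0.435 0.023 1.009] {'color', 'fovy', 'cy', 't', 'R', 'cx'}
wrist 62.60636044402174 318.6943445907002 197.27198502523882 [ 0.36  -0.576  0.373] {'color', 'fovy', 'cy', 't', 'R', 'cx'}
{'t': 0.15, 'q': array([ 1.02891932,  0.47761636,  0.02233428,  1.55618663, -0.01154087,
        1.10929659, -0.08311005]), 'joint_vel': array([-0.00045861, -0.00171267,  0.00096445, -0.0018852 , -0.00047106,
       -0.00053604, -0.0032641 ]), 'joint_torque': array([ 4.15647271e-03, -5.96920538e+01,  1.61034141e+00, -2.81491435e+01,
        1.25993433e-02,  6.60339167e-03,  2.19495189e-05]), 'eef_pos': array([ 0.28353171, -0.61207833,  0.23056062]), 'tool_rot': array([ 0.59546079,  0.38093594,  0.59630308, -0.38044302]), 'contact_force': array([ 0.04419493,  0.30879803, -1.26610992]), 'torque': array([ 0.01959053, -0.01075274, -0.01975948]), 'gripper_width': 0.9977157987992173} 0.0187
```

View pics/scene0.png

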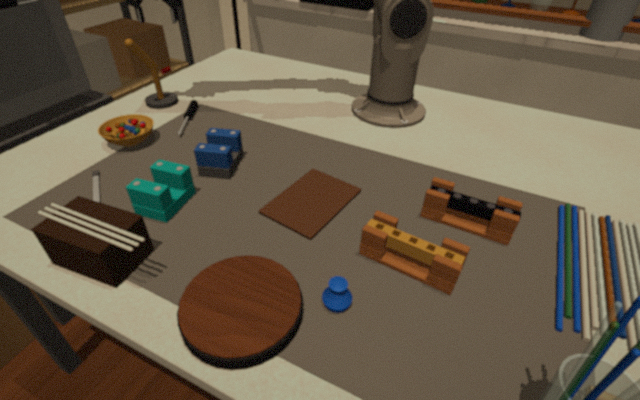

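View pics/top0.png

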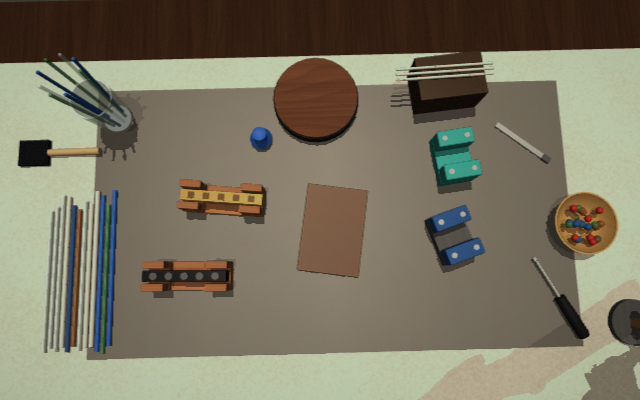

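```bash
python3 - <<'E'
from h import *
a=cv2.imread('pics/top0.png')
b=cv2.resize(a[160:310,130:290],None,fx=5,fy=5,interpolation=cv2.INTER_CUBIC)[:600]
b=cv2.resize(a[170:300,130:290],None,fx=4.5,fy=4.5,interpolation=cv2.INTER_CUBIC)
cv2.imwrite('pics/c1.png',b)
cv2.imwrite('pics/c2.png',cv2.resize(a[120:280,410:500],None,fx=3.7,fy=3.7,interpolation=cv2.INTER_CUBIC))
c=bot.read_camera('top')
for p,z in [((187,276),.06),((334,230),.01),((455,236),.075),((185,276),.06),((152,276),.06),((219,276),.06)]: print(p,ray(c,*p,z))
E
```

```text
(187, 276) [0.42672102 0.31096215 0.06      ]
(334, 230) [ 0.52081385 -0.00613556  0.01      ]
(455, 236) [ 0.49568398 -0.26066489  0.075     ]
(185, 276) [0.42683417 0.31521423 0.06      ]
(152, 276) [0.42870099 0.38536427 0.06      ]
(219, 276) [0.4249103  0.24292007 0.06      ]
```

View pics/c1.png

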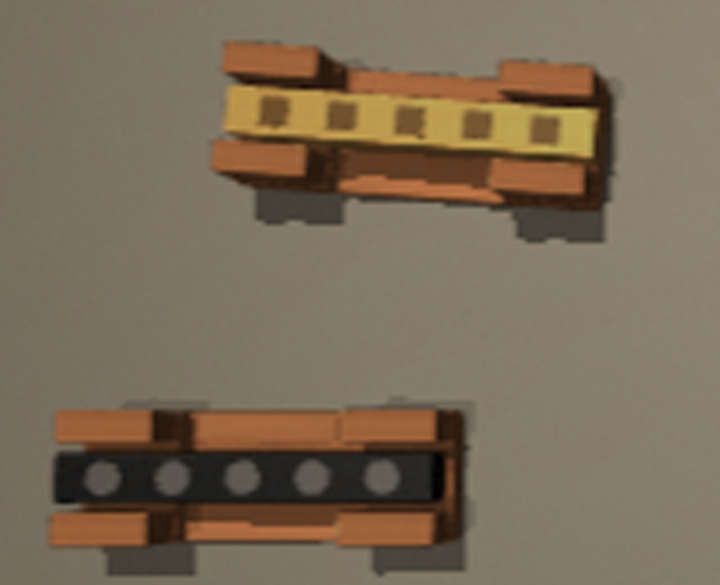

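View pics/c2.png

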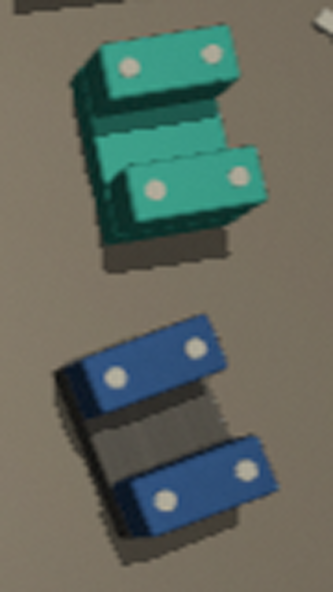

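Candidates: the graphite bar is at top (184,276), with round cavities. The brass bar at (222,198) has square dents, so it is not the one. The blue press is at (455,236) and the turquoise look-alike at (456,157). The slab is at (333,230); the round wood board at (316,98) is not it. The crops confirm these choices. Next I measure them.

```bash
cat > meas.py <<'E'
from h import *
def blobs(m,lo,hi):
    n,l,s,ce=cv2.connectedComponentsWithStats(m.astype(np.uint8)); return [(ce[i],s[i,4]) for i in range(1,n) if lo<=s[i,4]<=hi]
def press(c):
    hsv=cv2.cvtColor(c['color'],cv2.COLOR_RGB2HSV); H,S,V=cv2.split(hsv)
    return ((H>100)&(H<125)&(S>130)&(V>50))
E
python3 - <<'E'
from meas import *
c=bot.read_camera('top'); im=c['color'];hsv=cv2.cvtColor(im,cv2.COLOR_RGB2HSV)
# cheeks tops
m=press(c); m[:190]=0;m[275:]=0;m[:,:420]=0;m[:,495:]=0
for z in [.075]:
  P=[]
  n,l,s,ce=cv2.connectedComponentsWithStats(m.astype(np.uint8))
  for i in range(1,n):
    if s[i,4]<100: continue
    cn,_=cv2.findContours((l==i).astype(np.uint8),cv2.RETR_EXTERNAL,cv2.CHAIN_APPROX_NONE)
    r=cv2.minAreaRect(cn[0]); bx=cv2.boxPoints(r); w=np.array([ray(c,*p,z) for p in bx]); print('cheek',s[i,4],r,np.round(w[:,:2],3).tolist()); P.append(ray(c,*r[0],z))
# dots
g=im.astype(int); d=(g.min(2)>135)
d[:200]=0;d[270:]=0;d[:,:425]=0;d[:,490:]=0
D=[]
for ce,a in blobs(d,3,60): w=ray(c,*ce,.075); print('dot',ce,a,w); D.append(w)
print('press mean dots',np.mean(D,0),'cheeks',np.mean(P,0))
# bar
print(im[276,150:225,:].sum(1)//3)
sub=np.zeros(im.shape[:2],bool); sub[268:285,140:232]=1
dk=sub&(g.max(2)<75)
ys,xs=np.where(dk); 
ca=sub&(g.min(2)>75)&(hsv[...,1]<50)
C=[]
for ce,a in blobs(ca,8,60): w=ray(c,*ce,.06); print('cav',ce,a,w); C.append(w)
C=np.array(C);print('bar',C.mean(0)); 
# slab
H,S,V=cv2.split(hsv); print(hsv[230,333],hsv[320,333])
s=(np.abs(H.astype(int)-hsv[230,333,0])<6)&(S>hsv[230,333,1]-30); s[:175]=0;s[285:]=0;s[:,:290]=0;s[:,375:]=0
cn,_=cv2.findContours(s.astype(np.uint8),cv2.RETR_EXTERNAL,cv2.CHAIN_APPROX_NONE); k=max(cn,key=cv2.contourArea); r=cv2.minAreaRect(k);print(r,ray(c,*r[0],.01),[np.round(ray(c,*p,.01)[:2],3) for p in cv2.boxPoints(r)])
E
```

```text
cheek 493 ((450.8377685546875, 218.0597381591797), (15.80367374420166, 36.20029067993164), 69.775146484375) [[0.538, -0.212], [0.563, -0.287], [0.531, -0.296], [0.506, -0.222]]
cheek 515 ((464.1781005859375, 250.80825805664062), (16.385759353637695, 36.51683807373047), 69.44395446777344) [[0.468, -0.236], [0.493, -0.31], [0.46, -0.32], [0.435, -0.246]]
dot [462.61111111 213.66666667] 18 [ 0.54295377 -0.28019923  0.075     ]
dot [440.9047619  221.57142857] 21 [ 0.5272167  -0.23270206  0.075     ]
dot [476.25 246.8 ] 20 [ 0.47166643 -0.30407418  0.075     ]
dot [454.29166667 255.        ] 24 [ 0.45567051 -0.25643346  0.075     ]
press mean dots [ 0.49937685 -0.26835223  0.075     ] cheeks [ 0.49904664 -0.26615891  0.075     ]
[82 83 82 82 83 83 66 29 29 30 28 26 30 29 60 84 86 85 85 87 86 73 43 29
 31 30 32 32 31 45 72 87 86 88 89 87 88 69 33 33 34 33 34 34 34 65 88 89
 91 91 91 91 78 50 35 36 37 36 37 36 49 77 92 94 93 92 94 94 75 38 38 39
 40 39 39]
cav [167.82142857 275.60714286] 28 [0.42863274 0.35175239 0.06      ]
cav [183.41935484 275.5483871 ] 31 [0.42787391 0.31859127 0.06      ]
cav [198.72413793 275.5862069 ] 29 [0.42692831 0.28604584 0.06      ]
cav [214.5 275.5] 32 [0.42621695 0.25249753 0.06      ]
cav [152.38461538 276.07692308] 26 [0.42851737 0.38454237 0.06      ]
bar [0.42763386 0.31868588 0.06      ]
[ 13 113 124] [ 20  50 132]
((332.3793640136719, 230.00552368164062), (61.59807586669922, 87.45259094238281), 6.842773914337158) [ 0.52089866 -0.00245126  0.01      ] [array([0.434, 0.081]), array([0.631, 0.053]), array([ 0.61 , -0.088]), array([ 0.414, -0.056])]
```

```bash
python3 - <<'E'
from h import *
from scipy.spatial.transform import Rotation as R
o=bot.get_obs();q=o['tool_rot'];r=R.from_quat(np.roll(q,-1));print(np.round(r.as_matrix(),3))
for yaw in (-1,0,18.4):
  for s in (1,-1):
    y=np.radians(yaw); z=s*np.array([np.cos(y),np.sin(y),0]);x=np.array([0,0,-1.]);T=R.from_matrix(np.c_[x,np.cross(z,x),z])
    print(yaw,s,np.round((T*r.inv()).as_rotvec(),3))
E
```

```text
[[-0.     0.907  0.42 ]
 [ 0.001  0.42  -0.907]
 [-1.    -0.    -0.001]]
-1 1 [-0.00e+00 -1.00e-03  1.12e+00]
-1 -1 [-1.000e-03  1.000e-03 -2.022e+00]
0 1 [-0.000e+00 -1.000e-03  1.137e+00]
0 -1 [-1.000e-03  1.000e-03 -2.005e+00]
18.4 1 [-0.000e+00 -1.000e-03  1.458e+00]
18.4 -1 [-1.000e-03  0.000e+00 -1.683e+00]
```

View pics/wrist0.png

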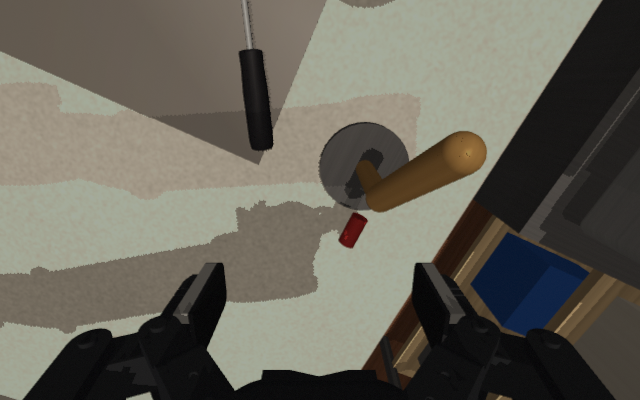

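>>> {"op": "drive_tool", "data": {"slide": [[30,40,10],[60,80,20],[90,120,30],[120,160,30],[150,200,30],[180,240,30],[200,280,30],[220,320,30],[240,360,30],[250,400,30]], "turn": [[0,0,0.08],[0,0,0.16],[0,0,0.24],[0,0,0.32],[0,0,0.4],[0,0,0.48],[0,0,0.56],[0,0,0.64],[0,0,0.72],[0,0,0.8]], "gripper": [1,1,1,1,1,1,1,1,1,1]}}

```text
t: 1.25
eef_pos: [0.5349, -0.2101, 0.2609]
tool_rot: [0.697, 0.117, 0.697, -0.117]
contact_force: [0.0, -1.0, 0.4]
gripper_width: 1.0
```

>>> {"op": "drive_tool", "data": {"slide": [[5,48,0],[5,96,0],[0,144,0],[-5,192,0],[-15,240,0],[-30,288,0],[-45,336,0],[-60,384,0],[-80,430,0],[-95,475,0]], "turn": [[0,0,0.04],[0,0,0.08],[0,0,0.12],[0,0,0.16],[0,0,0.2],[0,0,0.24],[0,0,0.28],[0,0,0.32],[0,0,0.32],[0,0,0.32]], "gripper": [1,1,1,1,1,1,1,1,1,1]}}

```text
t: 2.25
eef_pos: [0.4387, 0.2665, 0.2611]
tool_rot: [0.707, 0.005, 0.707, -0.004]
contact_force: [0.5, 0.5, 0.3]
gripper_width: 0.997
```

>>> {"op": "drive_tool", "data": {"slide": [[-12,54,0],[-12,54,-50],[-12,54,-90],[-12,54,-110],[-12,54,-110]], "turn": [[0,0,0],[0,0,0],[0,0,0],[0,0,0],[0,0,0]], "gripper": [1,1,1,1,1]}}

```text
t: 2.75
eef_pos: [0.4249, 0.3189, 0.1481]
tool_rot: [0.705, 0.003, 0.709, -0.006]
contact_force: [-0.7, -0.4, 0.2]
gripper_width: 1.002
```

```bash
python3 - <<'E'
from h import *
c=snap('wrist','w1');d=snap('top','t1')
from scipy.spatial.transform import Rotation as R
o=bot.get_obs();print(o['eef_pos'],np.round(R.from_quat(np.roll(o['tool_rot'],-1)).as_matrix(),3),o['q'])
p=o['eef_pos']
print([proj(c,X) for X in ([.4276,.3187,.06],[.4285,.3845,.06],[.4262,.2525,.06])])
E
```

```text
[0.42685968 0.3207644  0.15164026] [[ 0.     0.013  1.   ]
 [ 0.001  1.    -0.013]
 [-1.     0.001  0.   ]] [-0.25531898  0.41102966 -0.62616007  1.93642193  0.30639775  0.88846573
 -1.05029895]
[array([322.53964789, 203.7385295 ]), array([323.10291493, 113.17522621]), array([321.45765143, 280.00019474])]
```

View pics/w1.png

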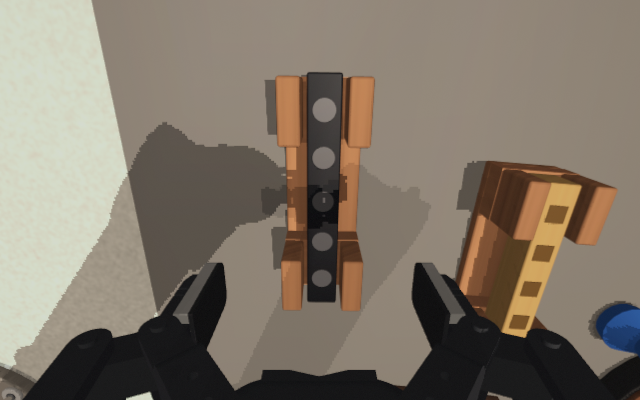

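>>> {"op": "drive_tool", "data": {"slide": [[1,-1,-40],[1,-1,-80],[1,-1,-105],[1,-1,-120],[1,-1,-127],[1,-1,-127],[1,-1,-127]], "turn": [[0,0,0],[0,0,0],[0,0,0],[0,0,0],[0,0,0],[0,0,0],[0,0,0]], "gripper": [1,1,1,1,1,1,1]}}

```text
t: 3.55
eef_pos: [0.4288, 0.3206, 0.026]
tool_rot: [0.708, 0.005, 0.706, -0.004]
contact_force: [-0.8, 0.1, 0.2]
gripper_width: 1.004
```

>>> {"op": "drive_tool", "data": {"slide": [[0,0,0],[0,0,0],[0,0,0],[0,0,0],[0,0,0],[0,0,0],[0,0,0],[0,0,0]], "turn": [[0,0,0],[0,0,0],[0,0,0],[0,0,0],[0,0,0],[0,0,0],[0,0,0],[0,0,0]], "gripper": [0,0,0,0,0,0,0,0], "squeeze": 60}}

```text
t: 4.35
eef_pos: [0.429, 0.3208, 0.0264]
tool_rot: [0.708, 0.005, 0.706, -0.004]
contact_force: [-1.1, -0.1, 6.0]
gripper_width: 0.273
```

>>> {"op": "drive_tool", "data": {"slide": [[0,0,5],[0,0,15],[0,0,30],[0,0,50],[0,0,75],[0,0,105],[0,0,135],[0,0,135]], "turn": [[0,0,0],[0,0,0],[0,0,0],[0,0,0],[0,0,0],[0,0,0],[0,0,0],[0,0,0]], "gripper": [0,0,0,0,0,0,0,0]}}

```text
t: 5.15
eef_pos: [0.4308, 0.3229, 0.1664]
tool_rot: [0.71, 0.007, 0.704, -0.002]
contact_force: [0.4, 0.6, -2.8]
gripper_width: 0.273
```

```bash
python3 - <<'E'
from h import *
c=snap('wrist','w2');d=snap('scene','s2');o=bot.get_obs();print(o['eef_pos'],o['contact_force'],o['gripper_width'])
cv2.imwrite('pics/m2.png',np.hstack([cv2.imread('pics/w2.png'),cv2.imread('pics/s2.png')])[:, :].copy() if 0 else cv2.resize(np.vstack([cv2.imread('pics/w2.png'),cv2.imread('pics/s2.png')]),(480,600)))
E
```

```text
[0.42916598 0.32071351 0.16234606] [ 0.21757883  0.39588641 -3.33283628] 0.2699841439528921
```

View pics/m2.png

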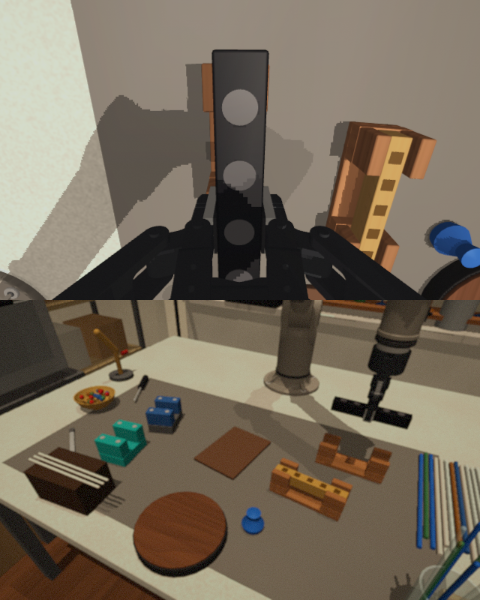

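>>> {"op": "drive_tool", "data": {"slide": [[10,-40,0],[25,-80,0],[40,-120,0],[55,-160,0],[70,-200,0],[80,-240,0],[90,-280,0],[92,-315,0],[92,-323,0],[92,-323,0]], "turn": [[0,0,0],[0,0,0],[0,0,0],[0,0,0],[0,0,0],[0,0,0],[0,0,0],[0,0,0],[0,0,0],[0,0,0]], "gripper": [0,0,0,0,0,0,0,0,0,0]}}

```text
t: 6.25
eef_pos: [0.52, -0.0042, 0.161]
tool_rot: [0.708, 0.007, 0.707, -0.005]
contact_force: [0.5, 0.7, -2.4]
gripper_width: 0.275
```

>>> {"op": "drive_tool", "data": {"slide": [[0,0,-40],[0,0,-80],[0,0,-110],[0,0,-130],[0,0,-142],[0,0,-146],[0,0,-146]], "turn": [[0,0,0],[0,0,0],[0,0,0],[0,0,0],[0,0,0],[0,0,0],[0,0,0]], "gripper": [0,0,0,0,0,0,0]}}

```text
t: 6.95
eef_pos: [0.52, -0.0032, 0.015]
tool_rot: [0.707, 0.006, 0.707, -0.004]
contact_force: [-0.2, -0.6, -1.9]
gripper_width: 0.273
```

>>> {"op": "drive_tool", "data": {"slide": [[0,0,-2],[0,0,-4],[0,0,-6],[0,0,-6]], "turn": [[0,0,0],[0,0,0],[0,0,0],[0,0,0]], "gripper": [0,0,0,0]}}

```text
t: 7.35
eef_pos: [0.5207, -0.0031, 0.0102]
tool_rot: [0.708, 0.006, 0.706, -0.005]
contact_force: [-2.9, -0.1, 7.2]
gripper_width: 0.273
```

>>> {"op": "drive_tool", "data": {"slide": [[0,0,0],[0,0,0],[0,0,0],[0,0,0],[0,0,0],[0,0,0],[0,0,20],[0,0,60],[0,0,100],[0,0,120]], "turn": [[0,0,0],[0,0,0],[0,0,0],[0,0,0],[0,0,0],[0,0,0],[0,0,0],[0,0,0],[0,0,0],[0,0,0]], "gripper": [1,1,1,1,1,1,1,1,1,1]}}

```text
t: 8.35
eef_pos: [0.5221, -0.0028, 0.1332]
tool_rot: [0.709, 0.006, 0.705, -0.005]
contact_force: [0.9, -0.1, 1.2]
gripper_width: 1.001
```

```bash
cat > cav.py <<'E'
from meas import *
from scipy.spatial.transform import Rotation as R
def cav(c,z,box=None):
    g=c['color'].astype(int); hs=cv2.cvtColor(c['color'],cv2.COLOR_RGB2HSV)
    d=(g.max(2)<62).astype(np.uint8)
    if box: m=np.zeros_like(d); m[box[1]:box[3],box[0]:box[2]]=1; d*=m
    cn,h=cv2.findContours(d,cv2.RETR_CCOMP,cv2.CHAIN_APPROX_NONE)
    out=[]
    for k,hh in zip(cn,h[0]):
        a=cv2.contourArea(k)
        if hh[3]>=0 and a>8:
            M=cv2.moments(k); u=M['m10']/M['m00'],M['m01']/M['m00']; out.append((u,a,ray(c,*u,z)))
    return out
E
python3 - <<'E'
from cav import *
c=snap('wrist','w3');d=snap('top','t3');o=bot.get_obs();print(o['eef_pos'],o['contact_force'],o['gripper_width'])
for x in cav(c,.04): print(np.round(x[0],1),x[1],np.round(x[2],4))
E
```

```text
[ 0.52286763 -0.00297147  0.13327183] [ 0.34606372 -0.6503831   0.28111095] 0.9987912457284567
[315.7 278.1] 292.0 [ 0.5194 -0.0698  0.04  ]
[315.9 242. ] 336.0 [ 0.5203 -0.0367  0.04  ]
[319.5 199.8] 42.0 [ 0.5236 -0.0012  0.04  ]
[318.6 122.1] 2572.5 [0.5238 0.0568 0.04  ]
```

View pics/w3.png

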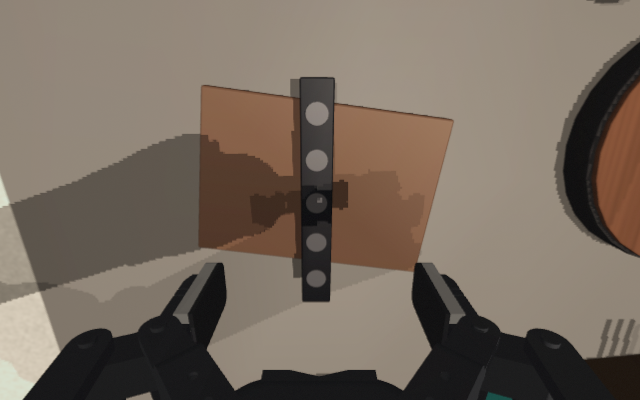

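View pics/t3.png

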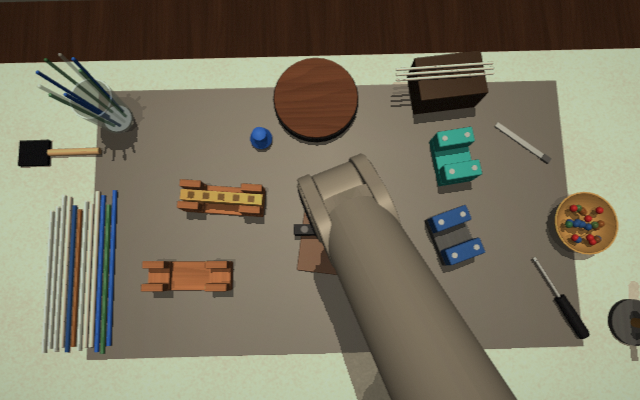

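```bash
python3 - <<'E'
from cav import *
c=bot.read_camera('wrist')
W=np.array([ray(c,*u,.04) for u in [(317,113),(316.5,160),(317,203),(316,242),(316,278)]]);print(W.round(4))
v=W[0]-W[-1];print(W.mean(0),np.degrees(np.arctan2(-v[0],v[1])), W.mean(0)+v/np.linalg.norm(v)*.072)
o=bot.get_obs();r=R.from_quat(np.roll(o['tool_rot'],-1));print(o['eef_pos'],r.as_matrix().round(3))
E
```

```text
[[ 0.5238  0.0628  0.04  ]
 [ 0.5228  0.0295  0.04  ]
 [ 0.5226 -0.0039  0.04  ]
 [ 0.5213 -0.0369  0.04  ]
 [ 0.5207 -0.07    0.04  ]]
[ 0.52224432 -0.00370236  0.04      ] -1.3327387769873613 [0.52391894 0.06827817 0.04      ]
[ 0.52167557 -0.00321928  0.13145448] [[ 0.006  0.016  1.   ]
 [ 0.002  1.    -0.016]
 [-1.     0.002  0.006]]
```

>>> {"op": "drive_tool", "data": {"slide": [[2,36,0],[2,72,-20],[2,72,-60],[2,72,-95],[2,72,-110],[2,72,-117],[2,72,-117],[2,72,-117]], "turn": [[0,0,0],[0,0,0],[0,0,0],[0,0,0],[0,0,0],[0,0,0],[0,0,0],[0,0,0]], "gripper": [1,1,1,1,1,1,1,1]}}

```text
t: 9.3
eef_pos: [0.5245, 0.0688, 0.0154]
tool_rot: [0.71, 0.007, 0.704, -0.005]
contact_force: [-0.3, 0.1, -1.1]
gripper_width: 1.003
```

>>> {"op": "drive_tool", "data": {"slide": [[0,0,0],[0,0,0],[0,0,0],[0,0,0],[0,0,0],[0,0,0],[0,0,0],[0,0,0]], "turn": [[0,0,0],[0,0,0],[0,0,0],[0,0,0],[0,0,0],[0,0,0],[0,0,0],[0,0,0]], "gripper": [0,0,0,0,0,0,0,0], "squeeze": 100}}

```text
t: 10.1
eef_pos: [0.5249, 0.0688, 0.0161]
tool_rot: [0.71, 0.007, 0.704, -0.005]
contact_force: [-1.3, -0.8, 7.8]
gripper_width: 0.261
```

>>> {"op": "drive_tool", "data": {"slide": [[0,0,5],[0,0,12],[0,0,25],[0,0,45],[0,0,70],[0,0,100],[0,0,120],[0,0,120]], "turn": [[0,0,0],[0,0,0],[0,0,0],[0,0,0],[0,0,0],[0,0,0],[0,0,0],[0,0,0]], "gripper": [0,0,0,0,0,0,0,0]}}

```text
t: 10.9
eef_pos: [0.5268, 0.0694, 0.1396]
tool_rot: [0.712, 0.007, 0.702, -0.005]
contact_force: [0.8, 0.7, -2.6]
gripper_width: 0.259
```

```bash
python3 - <<'E'
from cav import *
c=snap('wrist','w4');d=snap('scene','s4');o=bot.get_obs();print(o['eef_pos'],o['contact_force'],o['torque'],o['gripper_width'])
E
```

```text
[0.52476507 0.06862393 0.13640476] [-0.79012755 -0.4470034  -2.90917083] [ 0.22515837  0.04917094 -0.00399545] 0.2620250079210771
```

View pics/w4.png

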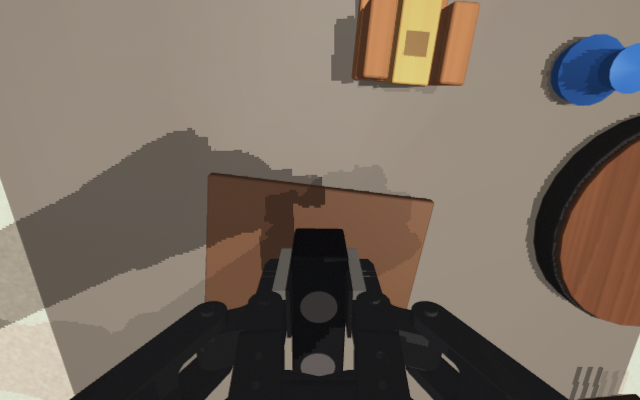

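View pics/s4.png

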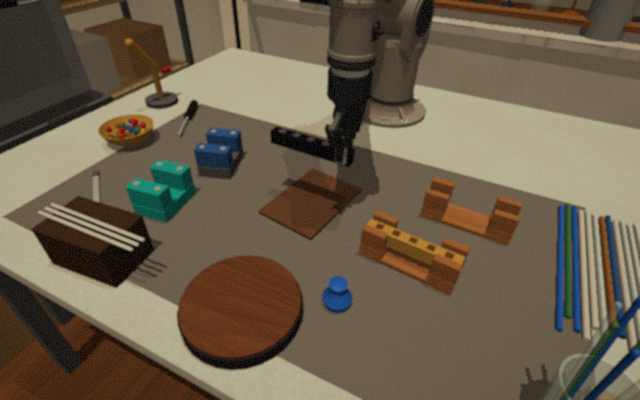

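```bash
python3 - <<'E'
from cav import *
d=bot.read_camera('scene')
for X in [(.532,-.094,.16),(.508,-.094,.16),(.532,-.094,.13),(.535,.086,.16),(.5205,-.07,.16),(.5213,-.037,.16),(.5226,-.004,.16)]: print(X,proj(d,X).round(1))
cv2.imwrite('pics/s4c.png',cv2.resize(d['color'][100:180,250:370,::-1],None,fx=6,fy=6,interpolation=cv2.INTER_CUBIC))
E
```

```text
(0.532, -0.094, 0.16) [270.1 130.7]
(0.508, -0.094, 0.16) [276.2 125.7]
(0.532, -0.094, 0.13) [270.9 143.5]
(0.535, 0.086, 0.16) [350.7 154.2]
(0.5205, -0.07, 0.16) [283.1 131.1]
(0.5213, -0.037, 0.16) [297.  135.1]
(0.5226, -0.004, 0.16) [311.2 139.5]
```

View pics/s4c.png

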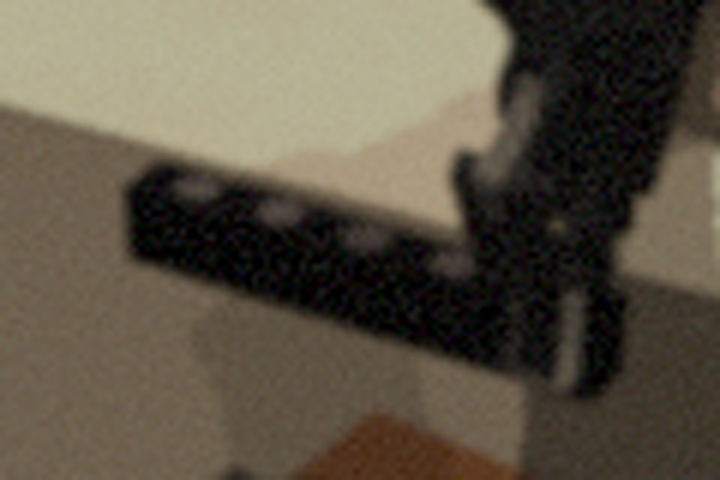

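>>> {"op": "drive_tool", "data": {"slide": [[-5,-35,0],[-10,-70,0],[-18,-110,0],[-26,-150,0],[-34,-190,0],[-42,-230,0],[-47,-255,0],[-48,-267,0],[-48,-267,0],[-48,-267,0]], "turn": [[0,0,0.05],[0,0,0.1],[0,0,0.15],[0,0,0.2],[0,0,0.25],[0,0,0.3],[0,0,0.337],[0,0,0.337],[0,0,0.337],[0,0,0.337]], "gripper": [0,0,0,0,0,0,0,0,0,0]}}

```text
t: 12.05
eef_pos: [0.4763, -0.1968, 0.135]
tool_rot: [0.7, -0.112, 0.696, 0.115]
contact_force: [1.0, 0.2, -2.8]
gripper_width: 0.256
```

```bash
python3 - <<'E'
from cav import *
d=snap('top','t5');s=snap('scene','s5');o=bot.get_obs();r=R.from_quat(np.roll(o['tool_rot'],-1)).as_matrix();print(o['eef_pos'],r.round(3),o['q'].round(2))
print('centre',o['eef_pos']-.0725*r[:,1], 'yaw',np.degrees(np.arctan2(-r[0,1],r[1,1])))
a=cv2.resize(d['color'][170:290,380:520,::-1],None,fx=4,fy=4,interpolation=cv2.INTER_CUBIC)
b=cv2.resize(s['color'][90:210,170:310,::-1],None,fx=4,fy=4,interpolation=cv2.INTER_CUBIC)
cv2.imwrite('pics/c5.png',a);cv2.imwrite('pics/c5s.png',b)
E
```

```text
[ 0.47662961 -0.19628965  0.13537179] [[ 0.006 -0.318  0.948]
 [ 0.005  0.948  0.317]
 [-1.     0.003  0.007]] [ 0.74  0.39 -0.56  2.    0.27  0.82  0.35]
centre [ 0.49965012 -0.26503749  0.13517113] yaw 18.51334047206549
```

View pics/c5.png

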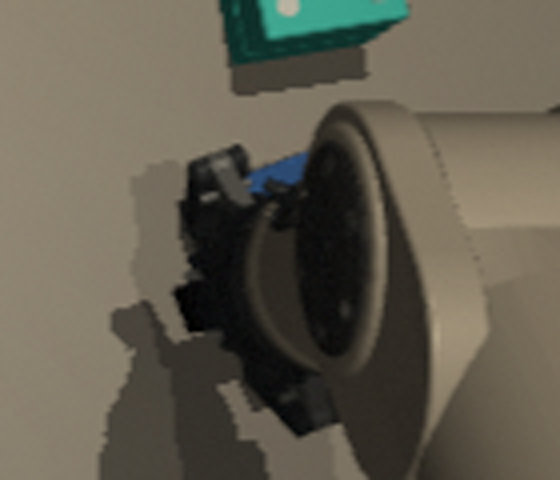

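View pics/c5s.png

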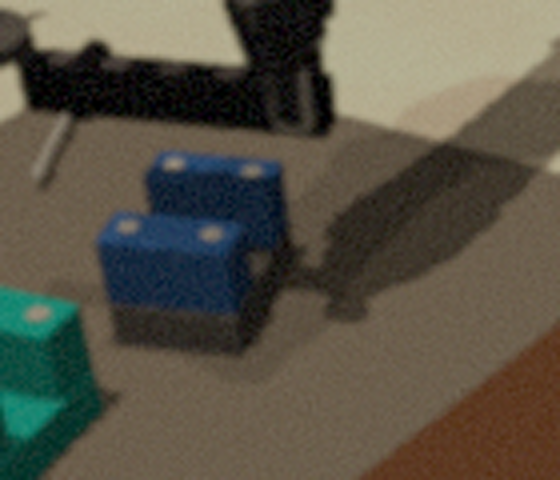

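```bash
python3 - <<'E'
from cav import *
d=bot.read_camera('scene')
W=np.array([ray(d,*u,.075) for u in [(213.75,130.75),(233.25,133),(202,147),(222.75,148.25)]]);print(W.round(4),W.mean(0))
o=bot.get_obs();r=R.from_quat(np.roll(o['tool_rot'],-1)).as_matrix()
C=o['eef_pos']-.0725*r[:,1]; C[2]+=-.006+.03
P=[(proj(d,C+r[:,1]*k)-[170,90])*4 for k in (-.066,-.033,0,.033)];print(np.round(P))
for k in(-.09,.09):
  for w in (-.012,.012): print(k,w,((proj(d,C+r[:,1]*k+r[:,2]*w)-[170,90])*4).round())
E
```

```text
[[ 0.4716 -0.3019  0.075 ]
 [ 0.4577 -0.2532  0.075 ]
 [ 0.5453 -0.2771  0.075 ]
 [ 0.5268 -0.2318  0.075 ]] [ 0.50034413 -0.26600991  0.075     ]
[[ 61.  58.]
 [116.  62.]
 [173.  67.]
 [229.  72.]]
-0.09 -0.012 [29. 45.]
-0.09 0.012 [11. 63.]
0.09 -0.012 [334.  70.]
0.09 0.012 [322.  89.]
```

```bash
python3 - <<'E'
from cav import *
im=cv2.imread('pics/s5.png')[95:130,165:260]
im=np.clip(im.astype(float)*2.2,0,255).astype(np.uint8)
cv2.imwrite('pics/c5e.png',cv2.resize(im,None,fx=8,fy=8,interpolation=cv2.INTER_CUBIC))
E
```

```text
(no output)
```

View pics/c5e.png

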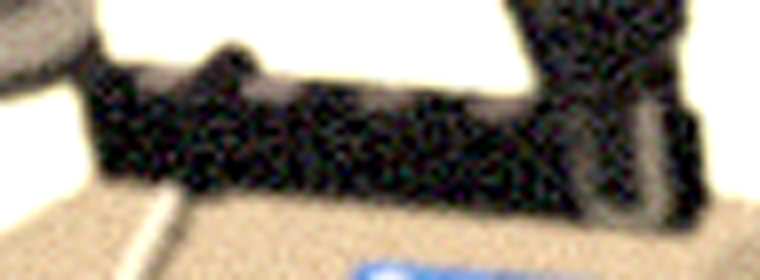

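>>> {"op": "drive_tool", "data": {"slide": [[0,-2,-20],[0,-2,-40],[0,-2,-55],[0,-2,-68],[0,-2,-78],[0,-2,-86],[0,-2,-92],[0,-2,-95],[0,-2,-95]], "turn": [[0,0,0],[0,0,0],[0,0,0],[0,0,0],[0,0,0],[0,0,0],[0,0,0],[0,0,0],[0,0,0]], "gripper": [0,0,0,0,0,0,0,0,0]}}

```text
t: 13.1
eef_pos: [0.4766, -0.1985, 0.0403]
tool_rot: [0.7, -0.112, 0.696, 0.115]
contact_force: [-0.9, -0.3, -1.3]
gripper_width: 0.262
```

```bash
python3 - <<'E'
from cav import *
s=snap('scene','s6');o=bot.get_obs();r=R.from_quat(np.roll(o['tool_rot'],-1)).as_matrix();print(o['eef_pos'],'centre',o['eef_pos']-.0725*r[:,1],o['contact_force'],o['torque'])
im=np.clip(s['color'][100:190,170:290,::-1].astype(float)*1.5,0,255).astype(np.uint8)
cv2.imwrite('pics/c6.png',cv2.resize(im,None,fx=6,fy=6,interpolation=cv2.INTER_CUBIC))
E
```

```text
[ 0.47681349 -0.19852377  0.04064527] centre [ 0.49983841 -0.26727023  0.04047993] [-1.03186772  0.7517044  -1.858471  ] [0.13139891 0.08377157 0.03222224]
```

View pics/c6.png

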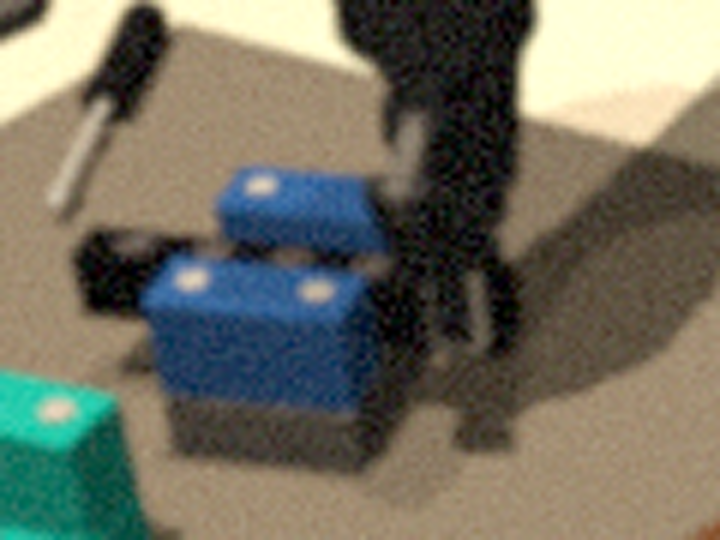

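The bar is inside the channel, centred and about 4 mm above the floor. I'll lower it until it touches.

>>> {"op": "drive_tool", "data": {"slide": [[0,0,-2],[0,0,-4],[0,0,-5],[0,0,-5]], "turn": [[0,0,0],[0,0,0],[0,0,0],[0,0,0]], "gripper": [0,0,0,0]}}

```text
t: 13.55
eef_pos: [0.477, -0.1986, 0.0361]
tool_rot: [0.7, -0.113, 0.695, 0.115]
contact_force: [-1.9, 1.7, 2.0]
gripper_width: 0.265
```

>>> {"op": "drive_tool", "data": {"slide": [[0,0,-1],[0,0,-1],[0,0,-1],[0,0,-1],[0,0,-1],[0,0,-1],[0,0,15],[0,0,50],[0,0,90],[0,0,120]], "turn": [[0,0,0],[0,0,0],[0,0,0],[0,0,0],[0,0,0],[0,0,0],[0,0,0],[0,0,0],[0,0,0],[0,0,0]], "gripper": [0.27,1,1,1,1,1,1,1,1,1]}}

```text
t: 14.55
eef_pos: [0.4775, -0.1986, 0.1582]
tool_rot: [0.701, -0.113, 0.695, 0.115]
contact_force: [1.1, -0.7, 0.2]
gripper_width: 0.997
```

>>> {"op": "drive_tool", "data": {"slide": [[0,45,20],[0,90,40],[0,135,60],[0,180,60],[0,220,60],[0,260,60],[0,260,60]], "turn": [[0,0,0],[0,0,0],[0,0,0],[0,0,0],[0,0,0],[0,0,0],[0,0,0]], "gripper": [1,1,1,1,1,1,1]}}

```text
t: 15.25
eef_pos: [0.4771, 0.0677, 0.2189]
tool_rot: [0.701, -0.115, 0.694, 0.119]
contact_force: [0.1, 0.6, 0.0]
gripper_width: 1.0
```

```bash
python3 - <<'E'
from cav import *
d=snap('top','t7');s=snap('scene','s7');o=bot.get_obs();print(o['t'],o['eef_pos'],o['contact_force'],o['gripper_width'])
a=cv2.resize(d['color'][190:290,400:510,::-1],None,fx=5,fy=5,interpolation=cv2.INTER_CUBIC)
im=np.clip(s['color'][110:190,170:270,::-1].astype(float)*1.5,0,255).astype(np.uint8)
b=cv2.resize(im,None,fx=5.5,fy=5.5,interpolation=cv2.INTER_CUBIC)
cv2.imwrite('pics/c7.png',a);cv2.imwrite('pics/c7s.png',b)
E
```

```text
15.35 [0.47728434 0.06217946 0.21812699] [ 0.20154011  0.29340442 -0.66505646] 0.999582723638232
```

View pics/t7.png

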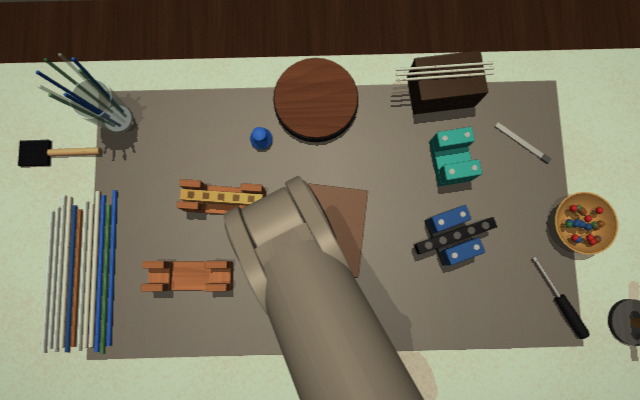

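View pics/c7.png

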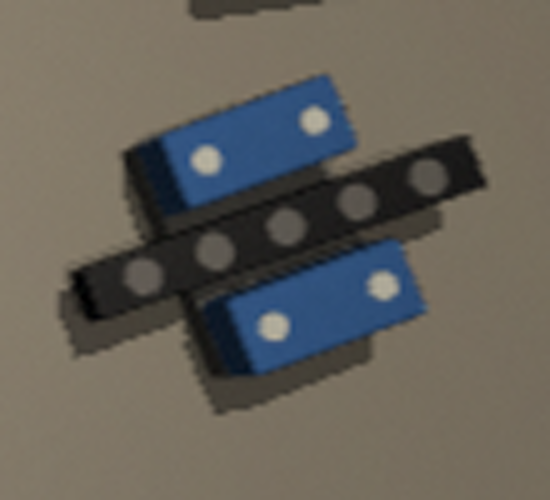

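View pics/c7s.png

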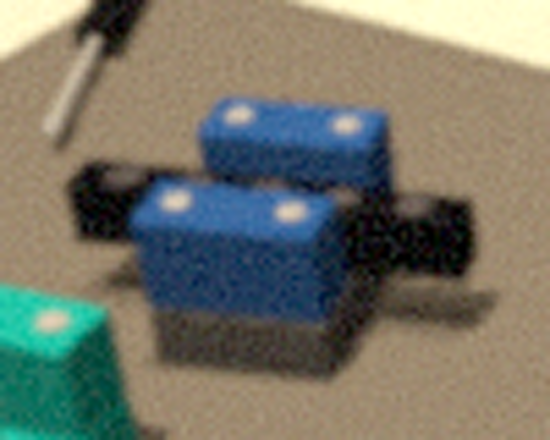

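```bash
python3 - <<'E'
from cav import *
c=bot.read_camera('top')
W=np.array([ray(c,u/5+400-.4,v/5+190-.4,.06) for u,v in [(143,275),(215,251),(286,227),(357,202),(428,177)]])
v=W[0]-W[-1];print(W.mean(0),np.degrees(np.arctan2(-v[0],v[1])),np.linalg.norm(v)/4)
s=bot.read_camera('scene')
for k in (0,1,3,4): print(((proj(s,W[k])-[170,110])*5.5).round())
E
```

```text
[ 0.4990027  -0.26927942  0.06      ] 17.212477048880316 0.03295783820038122
[409. 205.]
[337. 196.]
[194. 181.]
[123. 174.]
```

```bash
python3 -c "
from station import bot
print(bot.hand_in())"
```

```text
the job is handed in; nothing more can be done
None
```

I moved the graphite bar from its stand to the middle of the slab and let go. I then took it again by its +y end, lowered it between the blue cheeks until it touched the floor, released it and moved the arm clear. I handed the job in at about 15 s; no verdict was reported.

- **Slab:** the wrist view showed the bar lying flat about 2 mm from the measured slab centre, and released. I did not check the slab step any other way.
- **Press:** the top view put the bar's centre at (0.499, −0.269), against a measured nest centre of (0.499 to 0.500, −0.266 to −0.268), so it is off by about 1 to 3 mm. Its direction was 17.2°, against 18.4° for the channel. The cavity positions in the scene view fitted a level bar seated on the floor, apart from 1 px or less by eye.
- **Brass bar and gripper:** the brass bar was still in its stand in the last top view, though I did not measure its position again. The gripper was open and clear, with contact force near zero.
- **Disagreement:** while the fingers closed, the wrist showed an upward force of 6 to 8 N both times. It was small and did no visible harm.

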